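# Wipe the plaster chips off a lock box, then key it open and hold the bolt drawn

### The job

Plaster chips lie on the lid of the grey lock box: wipe every one of them off onto the table with the scraper block, keeping the fingers off the chips, and set the block down on the table. Then take the key with the flat oblong bow out of the wooden stand, work it fully home in the lock, wiggling it past the two sticky pins rather than forcing it, and turn it a quarter clockwise so that the bolt draws clear of the lid's staple. Finish while still holding the key turned against its spring, so that I can lift the lid; leave the spare key and the barrels where they are.

Things in the scene. Friction and masses are not known exactly. Their poses are not given: they have to be found in the camera images.
- lock_box: fixed grey sheet-steel lock box, 120 (x) x 190 (y) x 56 mm high; origin at the centre of its underside, z up, front at -x. Lid over y -30 to +95, lock deck over y -95 to -30, both 56 mm up. On the deck stand the lock, centred at x -25, y -64, and the bolt with its guides at x +13 to +35, y -93 to -30, up to 66 mm
- lid_mid (a point): middle of the flat lid's top surface, 56 mm up; axes as the box. Lid x -60 to +60, y -62 to +62 about this point; only the bolt's staple stands up on it: x +14 to +34, y -61 to -53, 10 mm high. Front, back and left (+y) edges are open. The chips start within 40 mm of this point in x, and from y -28 to +38
- chip_1: loose white plaster chip, about 20 x 16 x 10 mm, 12 g; origin under its centre as it starts, on the lid
- chip_2: loose plaster chip, about 17 x 19 x 9 mm, 12 g; origin under its centre, on the lid
- chip_3: loose plaster chip, about 22 x 17 x 10 mm, 12 g; origin under its centre, on the lid
- chip_4: loose plaster chip, about 16 x 16 x 9 mm, 12 g; origin under its centre, on the lid
- scraper: loose scraper block standing on the table: steel sole 26 (x) x 90 (y) x 5 mm under a wooden grip 24 (x) x 84 (y) mm, 42 mm tall in all, about 160 g; origin at the centre of the sole's underside, long side along its y; grasp it across its 24 mm. It starts on one side of the box, the key stand on the other
- key_stand: fixed wooden block 100 (x) x 50 (y) x 42 mm high on a foot 114 x 64 mm; origin at the centre of its underside. The key stands in a slot at x +22, the spare key in a round hole at x -27; each lifts straight up
- key: the key, standing blade down in the stand with 1 mm of play a side; alike both ways round (half turn). Origin at the shoulder between bow and blade, z up along the bow. Bow: flat black oblong 28 (x) x 10 (y) mm, 36 mm tall above the origin. Blade: steel, 12 (x) x 5 (y) mm, 30 mm long below the origin, its last 4 mm tapering in x to a blunt point
- key_grip (a point): point in the bow, 25 mm above the key's origin, for the middle of the finger pads; grip across the bow's 10 mm (the key's y). Fingertips reaching more than 22 mm below this point would strike the stand or the lock's face
- spare_key: round-shanked key of another lock, with a round black knob 23 mm across and 26 mm tall; origin at its shoulder; to be left standing in the stand
- lock_mouth (a point): centre of the lock's face (60 mm above the table, in a steel ring 43 mm across), at the mouth of the keyway; z up, x along the keyway's long side; turns with the lock. Keyway 14 (x) x 7 (y) mm, 36 mm deep; funnel mouth 20 x 13 mm, 3 mm deep, 45 degrees. The key goes straight down, its x along this x either way round, until its shoulder lies on the face (origin at this point)
- pin0: upper lock pin, in the keyway: a round-nosed steel pin 5 mm thick that sticks in from the keyway's +x end, 11.5 mm below the face; origin at its nose, 2.5 mm from the keyway's middle at the start. It slides back to +x stiffly (3.5 N) and stays. A straight push stalls on it; moving the key 2 mm to and fro along x under light pressure works it aside step by step
- pin1: lower lock pin, the same, 19.5 mm below the face. More than 50 N on either pin counts as forcing it
- plug (a joint): angle of the lock plug, rad: 0 at rest, grows clockwise seen from above, stop at 1.57 (a quarter turn); a spring of 0.03 N m at rest to 0.11 N m at the stop turns it back when let go. The key has about 0.15 rad of play in the keyway, so turn the hand a little more than the plug
- bolt (a joint): travel of the bolt, m: 0 locked through the lid's staple, 0.014 fully drawn; geared to the plug (0.0089 m per rad), clear of the staple from 0.0115
- barrel_up: model barrel standing upright, 27 mm across, 34 mm tall, loose; origin under its centre; bystander
- barrel_down: model barrel lying on its side, 26 x 37 x 26 mm, loose; origin under its centre; bystander

How it is judged:
By the outcome, as a careful person would: the job done as asked, in the order asked, and still so for the second after the job is handed in, while the arm keeps its last pose, push and grip.
It also fails if it takes over 72 s, if anything falls off the work surface, if the arm or the gripper's body presses on something with over 40 N, if the wrist force passes 120 N, or if a joint passes its speed limit or range.

### The arm

A 7-joint arm with a two-finger parallel gripper is mounted at the origin on the work surface; the furniture and walls round the work are solid. World frame = base frame: x ahead of the robot, y to its left, z up, the work surface at z = 0. Lengths are in m, angles in rad, forces in N, time in s.
With the tool pointing down it reaches from about 0.425 to 0.925 m from the base axis. Payload 6.8 kg.
Tool frame: the origin (TCP) lies between the finger pads; the fingertips stand 22 mm ahead of it and the grasp point (between the pads) lies 3 mm ahead of it; z points along the fingers, y is the line along which they close (so a half turn about z gives the same grasp; the last joint's range is limited). The gripper opens to 85 mm and grips with 20 to 120 N. Pads are 22 mm wide; open, the fingers measure 114 mm over their backs; the gripper's body (76 mm by 85 mm) begins 54 mm behind the grasp point. The pads swing forward as they close: fully open they stand 13 mm farther back than shut.
Start: joints at [-1.385, 0.477, 0.022, 1.555, -0.011, 1.109, -0.083], TCP at [0.195, 0.646, 0.253] pointing down, gripper open.
Joint ranges: [-2.96, 2.96], [-0.34, 2.1], [-1.41, 1.46], [0.24, 2.44], [-1.37, 4.51], [0.17, 1.92], [-2.96, 2.96]. Speed limits (rad/s): [2.39, 2.39, 3.14, 3.14, 3.14, 3.14, 3.14].

### API

Orientations are given as a unit quaternion [w, x, y, z].
In Python, from station import bot gives the robot as it stands.
- The arm moves only by the tool servo_tool, never from a script. Its argument "motion" is a list that holds one entry, the list of rows, each a list of 5 numbers: the opening, from 0 (shut) to 1 (fully open), then the shift along the world's x, y, z each as a share of 0.04 m, from -1 to 1, then the turn about the world's z as a share of 0.12 rad, from -1 to 1. A call has 1 to 20 rows; each row shifts and turns the commanded pose from where the row before left it; what a row does not reach is not made up. A row lasts 1/10 s, in which the tool goes at most 50 mm and 8.59 degrees, less where a joint would pass 70% of its speed; a pose out of reach is approached as far as the arm can. A call with a number of a shift or a turn outside -1 to 1 is refused whole. A call with a gripper value outside its range is refused whole. The fingers move at their own pace and stop on an object; "newtons" is the grip in N (left out, the last holds). Time passes only in rows, so rows that do not move let the fingers close. It gives the time, the measured TCP pose, the force, the opening and the grip force at its end, in the units of the state.
- bot.get_obs(): the state, without advancing time (a new reading comes with each control period).
- bot.read_camera(name): name is "scene" or "side" or "wrist"; returns (picture, depth): 400x640x3 uint8, red, green, blue; 400x640 float32, m along the optical axis (not along the pixel's ray), 0 where there is no reading.
- bot.get_calibration(name): a dict with "fovy" (degrees; the focal length in pixels is half the picture's height over the tangent of half this angle, whatever the lens; pixels are square), "cx", "cy" (the principal point, pixels), "view" (4x4, takes a point from world to camera coordinates). Camera axes: x right, y down, z forward; pixel columns grow to the right and rows downward; lengths in m; the calibration is good to about 2 mm. The wrist camera is an equidistant fisheye: a pixel r from the principal point sees the ray r / f radians off the axis. A picture is of the moment at which its call begins: read the wrist's pose just before it. get_calibration takes no time and is no camera call; for the wrist camera it gives the pose at the moment of the call.
- bot.hand_in(): hands the job in; it is judged then, once.
The state is a dict: "t": time; "q": joint angles; "joint_vel": joint speeds; "joint_torque": joint torques, N m; "eef_pos": TCP position; "tool_rot": TCP orientation; "contact_force": force on the tool from outside, world axes, zero at the start; "torque": the same for the moment, N m; "gripper_width": opening from 0.0 (shut) to 1.0 (fully open); "grasp_force": force on a finger pad.
Only numpy, scipy, OpenCV 4.12 (cv2) and the standard library are available. Lean on these libraries where they do the work, as an engineer would, in place of code of your own. Each camera call takes 0.05 s, during which the arm holds its last target. There are 200 camera calls.

## Working session

There is one attempt and no reset: what is moved stays moved. The work goes in short steps, Python scripts to look and compute and a tool call to move; the robot and the scene stay as the last step left them, time stands still between calls to the robot, and variables do not carry over. Pictures are saved under pics/ and viewed, at most 10 in all, crops included, and the job is handed in when it is done.

Besides the shell and the picture viewer there is one more tool, called after "Emit:" as a command line: name --argument value ..., lists and objects as JSON in quotes. servo_tool: Moves the arm, as the interface text tells. Shift numbers are shares of 0.04 m and turn numbers shares of 0.12 rad, none past 1 either way. Its arguments: {"type":"object","properties":{"motion":{"type":"array"},"newtons":{"type":"number"}},"required":["motion"]}

```bash
ls; mkdir -p pics
cat > h.py <<'E'
import numpy as np, cv2
from station import bot
def cloud(name):
    c=bot.get_calibration(name); im,d=bot.read_camera(name)
    f=200/np.tan(np.radians(c["fovy"])/2)
    v,u=np.mgrid[0:400,0:640].astype(float)
    x=(u-c["cx"])/f; y=(v-c["cy"])/f
    if name=="wrist":
        r=np.hypot(x,y)+1e-9; s=np.tan(np.minimum(r,1.5))/r; x=x*s; y=y*s
    P=np.stack([x*d,y*d,d,np.ones_like(d)],-1)@np.linalg.inv(np.array(c["view"])).T
    P=P[...,:3]; P[d<=0]=np.nan
    return im,d,P
E
python3 - <<'E'
from h import *
o=bot.get_obs(); print({k:np.round(v,3).tolist() for k,v in o.items()})
for n in("scene","side"):
    im,d,P=cloud(n); np.savez(n+".npz",im=im,P=P)
    cv2.imwrite(f"pics/{n}.png",im[...,::-1])
    c=bot.get_calibration(n);print(n,c["fovy"],np.linalg.inv(c["view"])[:3].round(3).tolist())
E
```

```text
pics
{'t': 0.0, 'q': [-1.385, 0.478, 0.022, 1.556, -0.012, 1.109, -0.083], 'joint_vel': [-0.002, -0.0, 0.001, -0.002, 0.001, 0.0, 0.0], 'joint_torque': [-0.001, -59.646, 1.608, -28.117, 0.012, 0.01, -0.0], 'eef_pos': [0.195, 0.646, 0.252], 'tool_rot': [-0.0, 0.146, 0.989, -0.001], 'contact_force': [-0.403, 0.075, 0.211], 'torque': [0.038, 0.012, -0.027], 'grasp_force': 0.0, 'gripper_width': 0.995}
scene 49.48602927095146 [[-0.881, -0.322, 0.347, 0.158], [-0.474, 0.589, -0.654, 0.547], [0.006, -0.741, -0.672, 0.644]]
side 48.87101204385204 [[-0.974, -0.136, 0.179, 0.304], [-0.225, 0.567, -0.793, 0.698], [0.006, -0.813, -0.583, 0.603]]
```

View pics/scene.png

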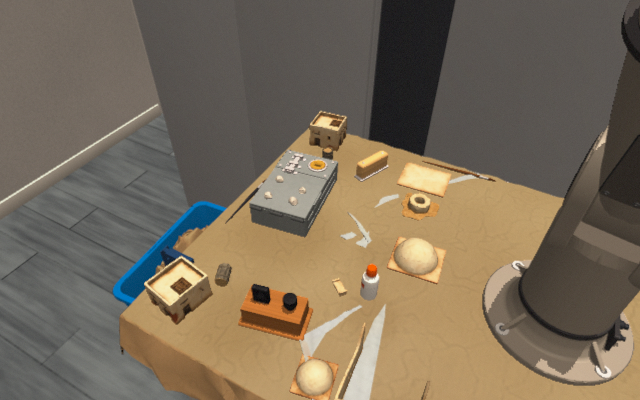

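View pics/side.png

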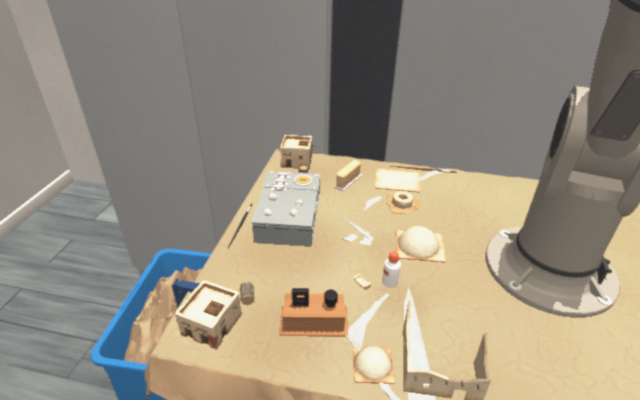

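The scene shows the grey box at about (295,195), the lock at (317,165), chips on the lid, the scraper at (372,165) and the key stand at (277,312), with the oblong key at (261,293) and the spare at (290,301). The side view agrees. Next I'll measure.

Run:
```python
from h import *
A={n:np.load(n+".npz") for n in("scene","side")}
B={"scene":(240,120,400,345),"side":(235,130,375,345)}
for n in A:
    P=A[n]["P"]; im=A[n]["im"]
    for (u,v) in ([(450,260)] if n=="scene" else [(450,290)]): print(n,P[v,u].round(3))
# top-down raster 1mm: x 0.2..0.9, y -0.3..0.5
X0,Y0,S=.2,-.3,1000
allp=[];allc=[]
for n in A:
    P=A[n]["P"].reshape(-1,3);c=A[n]["im"].reshape(-1,3);k=np.isfinite(P[:,0]);allp.append(P[k]);allc.append(c[k])
    print(n,np.nanmin(P[k],0),np.nanmax(P[k],0))
    P=A[n]["P"];
    if n=="scene":
        for nm,(u,v) in dict(box=(295,200),lock=(317,165),key=(261,292),spare=(290,300),scr=(372,160),bd=(223,273),bu=(328,152),bottle=(371,270)).items(): print(nm,P[v,u].round(3))
```

```text
scene [ 0.189 -0.039 -0.   ]
side [ 0.184  0.1   -0.001]
scene [-0.12992906 -0.99450265 -0.73622785] [2.06018381 0.50816265 0.52856446]
box [0.497 0.016 0.064]
lock [ 0.518 -0.113  0.054]
key [0.429 0.234 0.073]
spare [0.383 0.221 0.067]
scr [ 0.425 -0.205  0.041]
bd [0.534 0.205 0.024]
bu [ 0.532 -0.193  0.033]
bottle [0.294 0.111 0.074]
side [-0.24958456 -0.99310176 -0.73857049] [2.05765338 0.37484522 0.50722321]
```

```bash
cat > m.py <<'E'
from h import *
A={n:np.load(n+".npz") for n in("scene","side")}
for n in A:
    P=A[n]["P"];im=A[n]["im"];x,y,z=P[...,0],P[...,1],P[...,2]
    def rect(k,name,erode=0):
        p=P[k][:,:2].astype(np.float32)*1000
        (c,s,a)=cv2.minAreaRect(p); print(n,name,len(p),np.round(c,1),np.round(s,1),round(a,2),"medz",np.median(P[k][:,2]).round(4),"mean",p.mean(0).round(1))
    reg=(x>.38)&(x<.68)&(y>-.2)&(y<.13)
    rect(reg&(abs(z-.056)<.003),"lid")
    hsv=cv2.cvtColor(im,cv2.COLOR_RGB2HSV)
    # chips
    k=reg&(z>.0605)&(z<.075)
    m=k.astype(np.uint8);nn,L,st,ce=cv2.connectedComponentsWithStats(m)
    for i in range(1,nn):
        if st[i,4]>5: print("  blob",ce[i].round(0),st[i,4],(P[L==i].mean(0)*1000).round(1),(P[L==i].max(0)*1000).round(0))
    sr=(x>.3)&(x<.5)&(y<-.13)&(y>-.3)
    rect(sr&(z>.034)&(z<.05),"scraper top")
    ks=(x>.3)&(x<.5)&(y>.12)&(y<.3)
    rect(ks&(abs(z-.042)<.002),"stand top")
    rect(ks&(z>.05)&(x>.405),"key"); rect(ks&(z>.05)&(x<.405),"spare")
    rect(ks&(z>.074)&(x>.405),"keytop")
E
python3 m.py
python3 - <<'E'
import sys
from h import *
X0,Y0,s=.30,-.28,1.45
T=np.full((int(360*s),int(530*s),3),60,np.uint8);Z=np.full(T.shape[:2],-1.)
A={n:np.load(n+".npz") for n in("side","scene")}
for n in A:
    P=A[n]["P"].reshape(-1,3);c=A[n]["im"].reshape(-1,3)
    k=np.isfinite(P[:,0])&(P[:,2]<.15);P=P[k];c=c[k]
    r=T.shape[0]-1-((P[:,0]-X0)*1000*s); q=(.27-P[:,1])*1000*s
    for o in np.argsort(P[:,2]):
        i,j=int(r[o]),int(q[o])
        if 2<i<T.shape[0]-2 and 2<j<T.shape[1]-2: T[i-1:i+2,j-1:j+2]=c[o][::-1]
cv2.imwrite("pics/top.png",T)
E
```

```text
scene lid 3081 [530.5 -41.6] [125.4 196.7] 8.03 medz 0.0555 mean [527.5 -32.9]
  blob [293. 163.] 132 [561.5 -85.3  63.7] [574. -57.  68.]
  blob [279. 178.] 31 [560.7 -25.6  63.6] [569. -21.  67.]
  blob [302. 190.] 29 [500.8 -18.   62.9] [507. -12.  66.]
  blob [267. 194.] 29 [554.9  26.5  62.9] [562.  33.  65.]
  blob [293. 200.] 46 [501.   17.7  63.4] [511.  24.  66.]
scene scraper top 290 [ 440.8 -187.4] [137.5  33.9] 59.14 medz 0.0405 mean [ 429.5 -203.3]
scene stand top 1087 [412.7 224.5] [100.4  51.7] 12.41 medz 0.0415 mean [407.8 229.3]
scene key 258 [433.9 230.4] [28.5 12.3] 18.91 medz 0.0696 mean [432.5 231.5]
scene spare 210 [385.4 219.3] [22.1 22.1] 74.8 medz 0.0668 mean [384.4 221.4]
scene keytop 103 [433.5 229.6] [27.3 10.5] 12.62 medz 0.0773 mean [433.3 230.5]
side lid 2637 [529.8 -41.7] [125.  196.2] 8.25 medz 0.0552 mean [527.5 -30.9]
  blob [280. 180.] 107 [560.7 -84.9  63.6] [573. -55.  67.]
  blob [272. 196.] 25 [560.6 -24.6  63.1] [569. -18.  66.]
  blob [299. 202.] 20 [500.  -17.   63.3] [506. -13.  65.]
  blob [267. 211.] 25 [554.1  28.3  62.8] [562.  34.  65.]
  blob [294. 212.] 41 [500.5  19.4  63.4] [509.  26.  66.]
side scraper top 214 [ 437.5 -189.1] [129.1  33.8] 59.95 medz 0.0403 mean [ 426.5 -204.2]
side stand top 1011 [371.  202.8] [202.3  75.2] 29.43 medz 0.0414 mean [410.1 230.4]
side key 266 [433.3 230.9] [27.3 11.9] 12.68 medz 0.0683 mean [432.4 233.3]
side spare 201 [347.6 174.4] [140.3  22.7] 50.47 medz 0.0661 mean [384.1 222.9]
side keytop 90 [433.  231.4] [27.2  9.1] 16.52 medz 0.0767 mean [433.  231.8]
```

View pics/top.png

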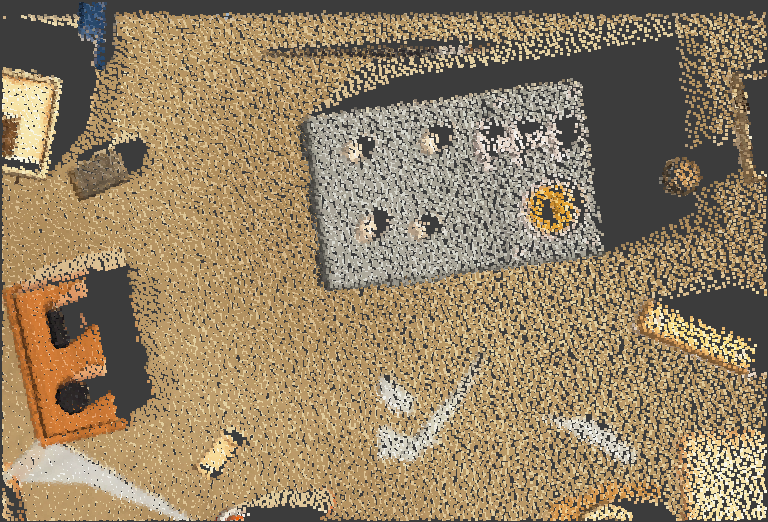

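The top-down map (up = +x, left = +y) shows the box yawed about +8°, the lock at (552,210), four chips at (355,150), (432,142), (370,225) and (422,228), the scraper from (642,310) to past the right edge, the upright barrel at (682,175), and the key at (57,330).

```bash
cat > m2.py <<'E'
from h import *
A={n:np.load(n+".npz") for n in("scene","side")}
a=np.radians(8.1);R=np.array([[np.cos(a),-np.sin(a)],[np.sin(a),np.cos(a)]]);C=np.array([530.2,-41.6]);M=C+R@[0,32.5]
print("lid_mid",M,"lock",C+R@[-25,-64])
for n in A:
    P=A[n]["P"];im=A[n]["im"];x,y,z=P[...,0]*1000,P[...,1]*1000,P[...,2]*1000
    B=np.stack([x-M[0],y-M[1]],-1)@R
    k=(abs(B[...,0])<55)&(abs(B[...,1]-7)<50)&(z>58.5)&(z<72)
    nn,L,st,ce=cv2.connectedComponentsWithStats(k.astype(np.uint8))
    for i in range(1,nn):
        if st[i,4]>8: b=B[L==i];print(n,"chip lid frame",b.mean(0).round(1),b.min(0).round(1),b.max(0).round(1))
    k=(x>370)&(x<480)&(y<-150)&(y>-280)&(z>38)&(z<46)
    nn,L,st,ce=cv2.connectedComponentsWithStats(k.astype(np.uint8));i=1+st[1:,4].argmax()
    p=P[L==i][:,:2].astype(np.float32)*1000;c,s,t=cv2.minAreaRect(p);print("scraper",len(p),np.round(c,1),np.round(s,1),round(t,1),p.mean(0))
    k=(x>470)&(x<600)&(y<-165)&(y>-225)&(z>30)&(z<38); print("barrel_up",P[k].mean(0).round(4))
    # surroundings heights near scraper
    k=(x>360)&(x<500)&(y<-130)&(y>-300)&(z>5);print("near",P[k].min(0).round(3),P[k].max(0).round(3))
E
python3 m2.py
```

```text
lid_mid [525.62070996  -9.42423112] lock [ 514.4670874  -108.48404489]
scene chip lid frame [ 32.6 -20.6] [ 25.5 -27.2] [ 41.4 -15.2]
scene chip lid frame [-26.   -4.8] [-32.9 -13.2] [-19.5   0.7]
scene chip lid frame [33.6 32. ] [26.5 25.3] [41.  37.9]
scene chip lid frame [-20.8  31.3] [-29.6  23.8] [-10.9  37.7]
scraper 220 [ 426.3 -210.5] [84.1 25.4] 68.7 [ 427.04822 -208.92447]
barrel_up [ 0.5382 -0.2013  0.032 ]
near [ 0.36  -0.267  0.005] [ 0.5   -0.13   0.058]
side chip lid frame [ 32.3 -19.6] [ 23.8 -24.6] [ 41.  -12.6]
side chip lid frame [-25.7  -3.1] [-31.7  -8.9] [-18.4   2.7]
side chip lid frame [33.4 33.8] [26.  28.4] [42.6 40.4]
side chip lid frame [-20.6  32.4] [-29.5  24.2] [-10.1  39.1]
scraper 169 [ 426.6 -209.4] [82.2 23.5] 67.3 [ 426.51273 -206.89023]
barrel_up [ 0.5376 -0.1992  0.0318]
near [ 0.361 -0.254  0.005] [ 0.5   -0.13   0.058]
```

Emit:
servo_tool --motion '[[[1,0.54,-0.62,0,-0.5],[1,0.54,-0.62,0,-0.5],[1,0.54,-0.62,0,-0.5],[1,0.54,-0.62,0,-0.5],[1,0.54,-0.62,0,-0.5],[1,0.54,-0.62,0,-0.5],[1,0.54,-0.62,0,-0.5],[1,0.54,-0.62,0,-0.5],[1,0.54,-0.62,0,-0.5],[1,0.54,-0.62,0,-0.5],[1,0.54,-0.62,0,-0.5],[1,0.54,-0.62,0,-0.5],[1,0.54,-0.62,0,-0.5],[1,0.54,-0.62,0,-0.5]]]'

```text
t: 1.5
eef_pos: [0.4984, 0.2977, 0.253]
tool_rot: [-0.0, 0.538, 0.843, -0.0]
contact_force: [-0.4, 0.2, 0.6]
gripper_width: 1.004
grasp_force: 0.0
```

Emit:
servo_tool --motion '[[[1,-0.12,-0.9,0,-0.5],[1,-0.12,-0.9,0,-0.5],[1,-0.12,-0.9,0,-0.5],[1,-0.12,-0.9,0,-0.5],[1,-0.12,-0.9,0,-0.5],[1,-0.12,-0.9,0,-0.5],[1,-0.12,-0.9,0,-0.5],[1,-0.12,-0.9,0,-0.5],[1,-0.12,-0.9,0,-0.5],[1,-0.12,-0.9,0,-0.5],[1,-0.12,-0.9,0,-0.5],[1,-0.12,-0.9,0,-0.5],[1,-0.12,-0.9,0,-0.5],[1,-0.12,-0.9,0,-0.5],[1,0,0,0,0]]]'

```text
t: 3.0
eef_pos: [0.4291, -0.2098, 0.2535]
tool_rot: [0.001, 0.837, 0.548, -0.001]
contact_force: [-0.3, -0.5, 0.1]
gripper_width: 1.002
grasp_force: 0.0
```

Run:
```python
from h import *
o=bot.get_obs(); print({k:np.round(v,4).tolist() for k,v in o.items()})
im,d,P=cloud("wrist"); np.savez("w1.npz",im=im,P=P);c=bot.get_calibration("wrist");print(c["fovy"],c["view"])
cv2.imwrite("pics/w1.png",im[...,::-1])
```

```text
{'t': 3.0, 'q': [-0.3607, 0.1718, 0.7776, 2.0509, -0.1435, 0.9715, 0.0788], 'joint_vel': [-0.0473, -0.0105, -0.0741, 0.0168, -0.0074, 0.0074, -0.0364], 'joint_torque': [0.5609, -26.1945, 4.0013, -26.0345, -0.088, -0.0789, 0.3703], 'eef_pos': [0.4291, -0.2098, 0.2535], 'tool_rot': [0.0009, 0.8368, 0.5475, -0.0005], 'contact_force': [-0.2559, -0.5151, 0.0605], 'torque': [-0.002, 0.0055, -0.0285], 'grasp_force': 0.0, 'gripper_width': 1.0021}
65.70646984690485 [[ 9.18306091e-01 -3.95870658e-01 -5.87651215e-04 -4.77683477e-01]
 [-3.76969543e-01 -8.74912227e-01  3.04010787e-01 -5.88584391e-02]
 [-1.20863093e-01 -2.78953430e-01 -9.52668408e-01  3.72851072e-01]
 [ 0.00000000e+00  0.00000000e+00  0.00000000e+00  1.00000000e+00]]
```

View pics/w1.png

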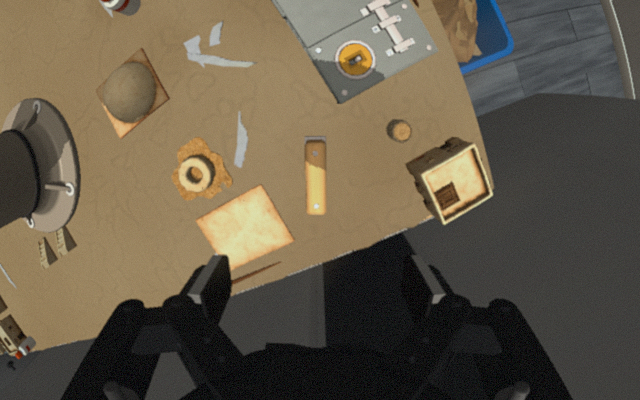

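The wrist view shows the scraper from (315,138) to (316,214) and the lock at (356,60) with its dark keyway. I'll measure both by casting rays.

```bash
cat >> h.py <<'E'
def rays(name,c,uv):
    uv=np.asarray(uv,float);f=200/np.tan(np.radians(c["fovy"])/2)
    x=(uv[:,0]-c["cx"])/f;y=(uv[:,1]-c["cy"])/f
    if name=="wrist":
        r=np.hypot(x,y)+1e-9;d=np.stack([x/r*np.sin(r),y/r*np.sin(r),np.cos(r)],-1)
    else: d=np.stack([x,y,np.ones_like(x)],-1)
    V=np.array(c["view"]);return -V[:3,:3].T@V[:3,3],d@V[:3,:3]
def onplane(name,c,uv,z):
    o,d=rays(name,c,uv);return (o+d*((z-o[2])/d[:,2])[:,None])[:,:2]*1000
E
python3 - <<'E'
from h import *
W=np.load("w1.npz");im=W["im"];P=W["P"];c=bot.get_calibration("wrist")
hsv=cv2.cvtColor(im,cv2.COLOR_RGB2HSV)
print("depth check table",P[110,250].round(4),"scr top",P[180,316].round(4),"lid",P[30,310].round(4))
k=(P[...,2]>.036)&(P[...,2]<.048);k[:130]=0;k[225:]=0;k[:,:290]=0;k[:,340:]=0
v,u=np.nonzero(k);p=onplane("wrist",c,np.c_[u,v],.042).astype(np.float32);print("scraper",cv2.minAreaRect(p),p.mean(0))
# lock: print crop HSV
v,u=np.mgrid[30:95,320:395]
print(hsv[60,330:385].tolist())
p=P[30:95,320:395]
cv2.imwrite("pics/lock.png",cv2.resize(im[25:100,310:440,::-1],None,fx=6,fy=6,interpolation=cv2.INTER_CUBIC))
E
```

```text
depth check table [ 3.863e-01 -1.117e-01  2.000e-04] scr top [ 0.4282 -0.2146  0.041 ] lid [ 0.4868 -0.065   0.0551]
scraper ((427.8498229980469, -209.8063201904297), (81.8952407836914, 22.977519989013672), 67.10083770751953) [ 429.0247  -208.73444]
[[44, 18, 152], [26, 14, 143], [30, 18, 144], [33, 19, 145], [21, 23, 146], [13, 22, 184], [20, 7, 208], [14, 19, 204], [16, 63, 175], [19, 157, 185], [20, 190, 209], [20, 181, 224], [20, 181, 227], [20, 180, 228], [20, 182, 219], [19, 185, 185], [19, 191, 160], [19, 193, 145], [20, 200, 112], [17, 159, 82], [18, 100, 74], [18, 93, 71], [35, 19, 80], [60, 17, 60], [17, 26, 68], [10, 21, 111], [8, 29, 140], [19, 29, 151], [16, 34, 144], [14, 48, 132], [17, 96, 120], [17, 165, 133], [19, 192, 157], [19, 190, 165], [19, 184, 172], [19, 188, 171], [19, 181, 190], [19, 186, 214], [19, 186, 221], [19, 187, 225], [19, 192, 224], [17, 163, 211], [13, 43, 179], [69, 8, 215], [27, 11, 207], [19, 27, 177], [27, 18, 152], [35, 21, 157], [38, 20, 153], [35, 20, 152], [39, 12, 153], [33, 17, 149], [30, 15, 152], [37, 15, 150], [30, 14, 151]]
```

View pics/lock.png

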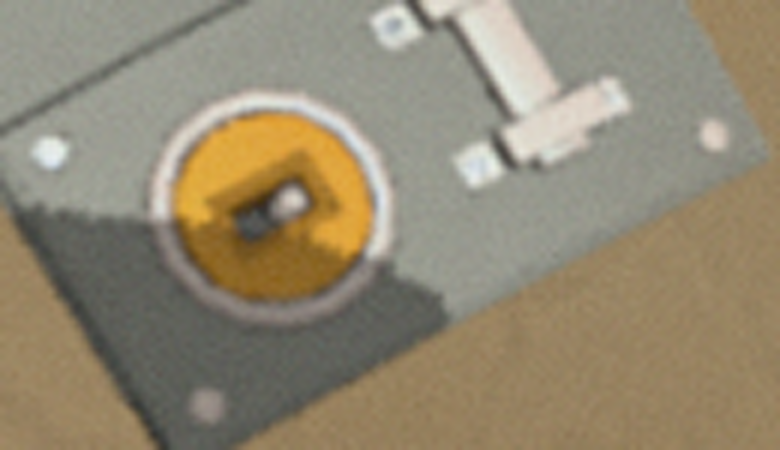

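The keyway's long side runs parallel to the box's x (yaw about 8°), with the pin nose at its +x end. The scraper is at (428,-210) with its closing direction at about -23°, so I'll grasp it now.

Emit:
servo_tool --motion '[[[1,-0.03,0,-0.8,0.08],[1,0,0,-0.9,0.08],[1,0,0,-0.9,0],[1,0,0,-0.9,0],[1,0,0,-0.9,0],[1,0,0,-0.6,0],[1,0,0,-0.3,0],[1,0,0,-0.09,0],[1,0,0,0,0],[0,0,0,0,0],[0,0,0,0,0],[0,0,0,0,0],[0,0,0,0,0],[0,0,0,0,0],[0,0,0,0,0],[0,0,0,0,0]]]' --newtons 60

```text
t: 4.65
eef_pos: [0.4299, -0.2052, 0.0383]
tool_rot: [0.0, 0.829, 0.559, 0.0]
contact_force: [-1.1, 1.1, 7.4]
gripper_width: 0.272
grasp_force: 59.0
```

Emit:
servo_tool --motion '[[[0,0,0,0.5,0],[0,0,0,0.9,0],[0,0,0,0.9,0],[0,0,0,0.9,0],[0,0.426,0.597,0,0.486],[0,0.426,0.597,0,0.486],[0,0.426,0.597,0,0.486],[0,0.426,0.597,0,0.486],[0,0.426,0.597,0,0.486],[0,0.426,0.597,0,0.486],[0,0.426,0.597,0,0.486],[0,0.426,0.597,0,0.486],[0,0.426,0.597,0,0.486],[0,0,0,0,0],[0,0,0,0,0]]]' --newtons 60

```text
t: 6.15
eef_pos: [0.583, 0.0109, 0.1651]
tool_rot: [-0.0, 0.655, 0.756, -0.0]
contact_force: [0.0, -0.6, -1.8]
gripper_width: 0.268
grasp_force: 59.4
```

Run:
```python
from h import *
o=bot.get_obs(); print({k:np.round(o[k],4).tolist() for k in ("t","q","eef_pos","tool_rot")})
im,d,P=cloud("scene"); np.savez("s2.npz",im=im,P=P)
x,y,z=[P[...,i]*1000 for i in range(3)]
a=np.radians(8.1);R=np.array([[np.cos(a),-np.sin(a)],[np.sin(a),np.cos(a)]]);M=np.array([525.6,-9.4])
B=np.stack([x-M[0],y-M[1]],-1)@R
hsv=cv2.cvtColor(im,cv2.COLOR_RGB2HSV)
cv2.imwrite("pics/s2.png",cv2.resize(im[90:290,180:440,::-1],None,fx=3,fy=3))
```

```text
{'t': 6.15, 'q': [-0.5188, 0.4673, 0.5162, 1.8885, -0.2966, 0.8628, 0.29], 'eef_pos': [0.583, 0.0109, 0.1651], 'tool_rot': [-0.0002, 0.6546, 0.7559, -0.0005]}
```

View pics/s2.png

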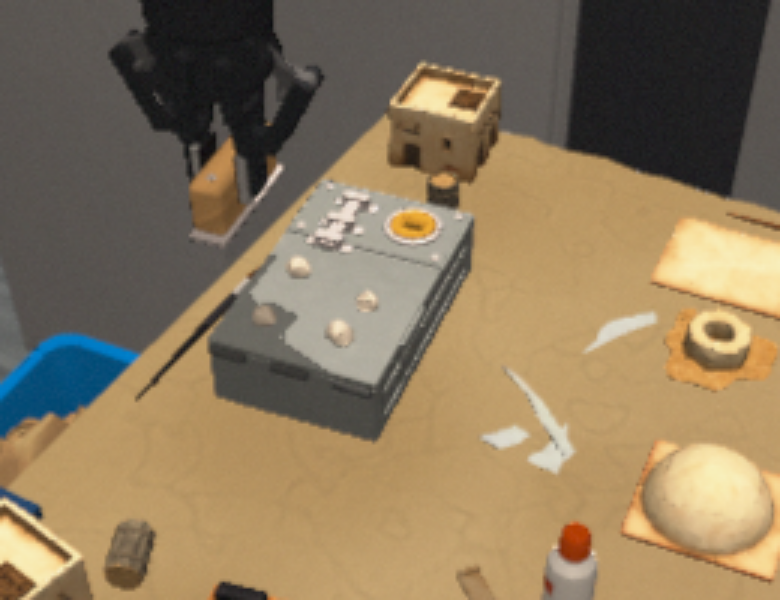

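The scraper hangs level just behind the lid at crop (230,190), and all four chips are still on the lid. I'll lower it and wipe toward the front.

Emit:
servo_tool --motion '[[[0,0,0,-0.9,0],[0,0,0,-0.6,0],[0,0,0,-0.23,0],[0,0,0,0,0],[0,-0.2,-0.028,0,0],[0,-0.2,-0.028,0,0],[0,-0.2,-0.028,0,0]]]'

```text
t: 6.9
eef_pos: [0.5582, 0.0061, 0.0971]
tool_rot: [0.0, 0.656, 0.755, 0.0]
contact_force: [-0.7, -0.2, -1.5]
gripper_width: 0.267
grasp_force: 59.4
```

Emit:
servo_tool --motion '[[[0,-0.1,-0.014,-0.05,0],[0,-0.25,-0.035,0,0],[0,-0.25,-0.035,0,0],[0,-0.25,-0.035,0,0],[0,-0.25,-0.035,0,0],[0,-0.25,-0.035,0,0],[0,-0.25,-0.035,0,0],[0,-0.25,-0.035,0,0],[0,-0.25,-0.035,0,0],[0,-0.25,-0.035,0,0],[0,-0.25,-0.035,0,0],[0,0,0,0,0],[0,0,0,0,0]]]'

```text
t: 8.2
eef_pos: [0.455, -0.008, 0.0946]
tool_rot: [0.0, 0.656, 0.755, 0.0]
contact_force: [-0.3, -0.1, -2.0]
gripper_width: 0.27
grasp_force: 59.4
```

Run:
```python
from h import *
o=bot.get_obs(); print({k:np.round(o[k],4).tolist() for k in ("t","q","eef_pos","contact_force")})
im,d,P=cloud("scene")
cv2.imwrite("pics/s3.png",cv2.resize(im[90:290,180:440,::-1],None,fx=3,fy=3))
```

```text
{'t': 8.2, 'q': [-0.5199, 0.3952, 0.4836, 2.2246, -0.3289, 0.5878, 0.3491], 'eef_pos': [0.455, -0.008, 0.0946], 'contact_force': [-0.3167, -0.0797, -2.0405]}
```

View pics/s3.png

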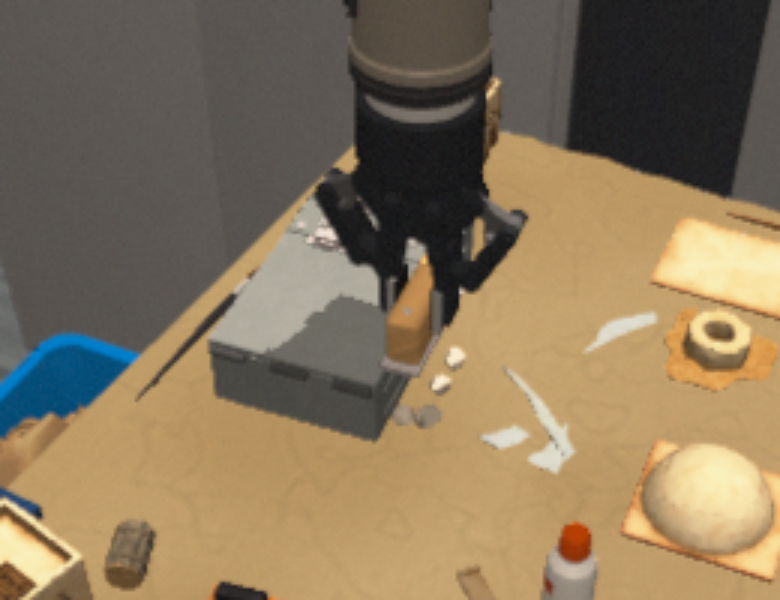

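All four chips lie on the table in front of the box, around crop (400–455, 355–415), and the lid is clear. I'll set the scraper on the free table to the left of the box.

Emit:
servo_tool --motion '[[[0,0,0,0.6,0],[0,0,0,0.8,0],[0,0.375,0.64,0,0],[0,0.375,0.64,0,0],[0,0.375,0.64,0,0],[0,0.375,0.64,0,0],[0,0.375,0.64,0,0],[0,0,0,-0.7,0],[0,0,0,-0.9,0],[0,0,0,-0.7,0],[0,0,0,-0.4,0],[0,0,0,0,0]]]'

```text
t: 9.45
eef_pos: [0.5292, 0.1197, 0.0406]
tool_rot: [-0.001, 0.655, 0.755, -0.001]
contact_force: [-0.4, -0.4, -1.5]
gripper_width: 0.268
grasp_force: 59.4
```

Emit:
servo_tool --motion '[[[0,0,0,-0.04,0],[0,0,0,-0.02,0],[0,0,0,0,0]]]'

```text
t: 9.75
eef_pos: [0.5304, 0.1201, 0.041]
tool_rot: [0.0, 0.655, 0.755, 0.001]
contact_force: [-0.1, 0.5, -1.8]
gripper_width: 0.269
grasp_force: 59.4
```

Emit:
servo_tool --motion '[[[0,0,0,-0.05,0],[0,0,0,-0.05,0],[0,0,0,0,0]]]'

```text
t: 10.05
eef_pos: [0.5304, 0.1201, 0.0383]
tool_rot: [-0.0, 0.656, 0.755, 0.001]
contact_force: [-6.4, -1.1, 21.0]
gripper_width: 0.264
grasp_force: 62.6
```

Emit:
servo_tool --motion '[[[0,0,0,0.04,0],[1,0,0,0,0],[1,0,0,0,0],[1,0,0,0,0],[1,0,0,0,0],[1,0,0,0.5,0],[1,0,0,0.9,0],[1,0,0,0.9,0],[1,0,0,0.9,0],[1,0,0,0.8,0]]]'

```text
t: 11.05
eef_pos: [0.5299, 0.1198, 0.1993]
tool_rot: [0.0, 0.656, 0.755, 0.0]
contact_force: [0.5, 0.1, -0.4]
gripper_width: 1.002
grasp_force: 0.0
```

Emit:
servo_tool --motion '[[[1,-0.141,0.162,0,0.81],[1,-0.141,0.162,0,0.81],[1,-0.141,0.162,0,0.81],[1,-0.141,0.162,0,0.81],[1,-0.141,0.162,0,0.81],[1,-0.141,0.162,0,0.81],[1,-0.141,0.162,0,0.81],[1,-0.141,0.162,0,0.81],[1,-0.141,0.162,0,0.81],[1,-0.141,0.162,0,0.81],[1,-0.141,0.162,0,0.81],[1,-0.141,0.162,0,0.81],[1,-0.141,0.162,0,0.81],[1,-0.141,0.162,0,0.81],[1,-0.141,0.162,0,0.81],[1,-0.141,0.162,0,0.81],[1,-0.141,0.162,0,0.81],[1,0,0,0,0],[1,0,0,0,0]]]'

```text
t: 12.95
eef_pos: [0.4341, 0.2297, 0.1976]
tool_rot: [-0.0, -0.11, 0.994, -0.0]
contact_force: [0.1, -1.3, 0.2]
gripper_width: 0.999
grasp_force: 0.0
```

Run:
```python
from h import *
o=bot.get_obs(); print({k:np.round(o[k],4).tolist() for k in ("t","q","eef_pos","tool_rot","joint_vel")})
w=o["tool_rot"];print("closing",2*np.degrees(np.arctan2(w[2],w[1]))-90)
c=bot.get_calibration("wrist");im,d,P=cloud("wrist");np.savez("w2.npz",im=im,P=P,view=c["view"])
cv2.imwrite("pics/w2.png",im[...,::-1])
x,y,z=[P[...,i]*1000 for i in range(3)]
near=(abs(x-434)<28)&(abs(y-230)<28)
k=near&(z>72)&(z<84);v,u=np.nonzero(k)
print("key z",np.nanmedian(z[k]),cv2.minAreaRect(onplane("wrist",c,np.c_[u,v],.078).astype(np.float32)))
k=(abs(x-413)<70)&(abs(y-225)<60)&(abs(z-42)<2.5);v,u=np.nonzero(k)
print("stand",np.nanmedian(z[k]),cv2.minAreaRect(onplane("wrist",c,np.c_[u,v],.042).astype(np.float32)))
# lock
k=(abs(x-514)<60)&(abs(y+108)<60)&(z>40);print("lockpix",k.sum())
```

```text
{'t': 12.95, 'q': [-0.7596, 0.2425, 0.1692, 2.0526, -0.0536, 0.8508, 1.231], 'eef_pos': [0.4341, 0.2297, 0.1976], 'tool_rot': [-0.0, -0.1098, 0.994, -0.0001], 'joint_vel': [0.0021, 0.0025, 0.0117, -0.0033, 0.0003, -0.0008, 0.0001]}
closing 102.6113610124537
key z 76.67380675725083 ((433.3075866699219, 227.83587646484375), (27.19135856628418, 9.876360893249512), 12.682543754577637)
stand 41.01604525061181 ((412.7939758300781, 223.26304626464844), (98.0752944946289, 50.83108901977539), 12.679539680480957)
lockpix 3313
```

View pics/w2.png

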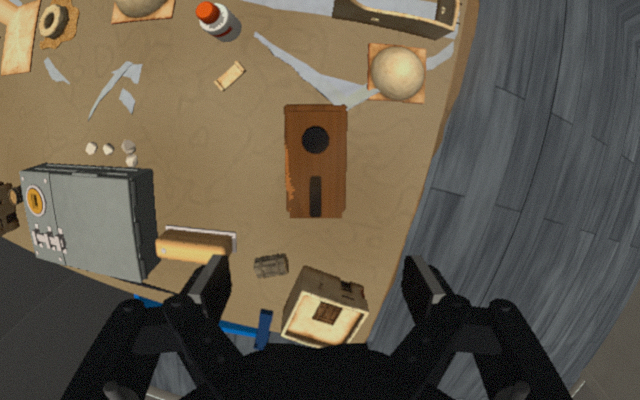

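The wrist view shows the key bow end-on at (316,197), the spare key at (315,138), and the scraper set down at (196,245). Refined, the key is at (433.5,228.5) with yaw 12.6°. Descending to grip it.

Emit:
servo_tool --motion '[[[1,0,-0.02,-0.9,0],[1,0,0,-0.9,0],[1,0,0,-0.8,0],[1,0,0,-0.4,0],[1,0,0,-0.16,0],[1,0,0,0,0],[0,0,0,0,0],[0,0,0,0,0],[0,0,0,0,0],[0,0,0,0,0],[0,0,0,0,0],[0,0,0,0,0],[0,0,0,0,0],[0,0,0,0,0]]]' --newtons 80

```text
t: 14.4
eef_pos: [0.4342, 0.2294, 0.0718]
tool_rot: [0.0, -0.111, 0.994, 0.0]
contact_force: [-0.7, -0.9, 6.6]
gripper_width: 0.101
grasp_force: 78.3
```

Emit:
servo_tool --motion '[[[0,0,0,0.3,0],[0,0,0,0.8,0],[0,0,0,0.8,0],[0,0,0,0.6,0],[0,0.182,-0.768,0,-0.06],[0,0.182,-0.768,0,-0.06],[0,0.182,-0.768,0,-0.06],[0,0.182,-0.768,0,-0.06],[0,0.182,-0.768,0,-0.06],[0,0.182,-0.768,0,-0.06],[0,0.182,-0.768,0,-0.06],[0,0.182,-0.768,0,-0.06],[0,0.182,-0.768,0,-0.06],[0,0.182,-0.768,0,-0.06],[0,0.182,-0.768,0,-0.06],[0,0,0,0,0],[0,0,0,0,0],[0,0,0,0,0]]]'

```text
t: 16.2
eef_pos: [0.5138, -0.1075, 0.1715]
tool_rot: [-0.0, -0.072, 0.997, 0.0]
contact_force: [-0.2, 0.8, -0.6]
gripper_width: 0.101
grasp_force: 78.4
```

Run:
```python
from h import *
o=bot.get_obs(); print({k:np.round(o[k],4).tolist() for k in ("t","q","eef_pos","tool_rot")})
w=o["tool_rot"];print("closing",2*np.degrees(np.arctan2(w[2],w[1]))-90)
E_=[]
for n in("scene","side","wrist"):
    c=bot.get_calibration(n);im,d,P=cloud(n);np.savez("k_"+n,im=im,P=P)
    E_.append((n,c,im))
    cv2.imwrite(f"pics/k_{n}.png",im[...,::-1])
# project TCP and lock to find crops
tiles=[]
for n,c,im in E_:
    V=np.array(c["view"]);f=200/np.tan(np.radians(c["fovy"])/2)
    def pr(p):
        q=V@np.r_[p,1];q=q[:3]
        if n=="wrist":
            r=np.hypot(q[0],q[1]);t=np.arctan2(r,q[2]);return [c["cx"]+f*t*q[0]/r,c["cy"]+f*t*q[1]/r]
        return [c["cx"]+f*q[0]/q[2],c["cy"]+f*q[1]/q[2]]
    L=pr([.5145,-.1085,.06]);T=pr(o["eef_pos"]);print(n,"lock",np.round(L),"tcp",np.round(T))
    u,v=int(np.clip((L[0]+T[0])/2,50,590)),int(np.clip((L[1]+T[1])/2,50,350))
    h=50
    tiles.append(cv2.resize(im[v-h:v+h,u-h+0:u+h],(266,266)))
    print("crop origin",u-h,v-h,"scale 2.66")
cv2.imwrite("pics/tiles.png",np.hstack(tiles)[...,::-1])
```

```text
{'t': 16.2, 'q': [-0.1854, 0.3416, 0.3338, 2.0095, -0.1526, 0.8142, 1.9512], 'eef_pos': [0.5138, -0.1075, 0.1715], 'tool_rot': [-0.0001, -0.0723, 0.9974, 0.0004]}
closing 98.2975660233792
scene lock [317. 165.] tcp [317. 121.]
crop origin 267 92 scale 2.66
side lock [303. 179.] tcp [302. 134.]
crop origin 252 106 scale 2.66
wrist lock [315. 205.] tcp [317. 282.]
crop origin 266 193 scale 2.66
```

View pics/tiles.png

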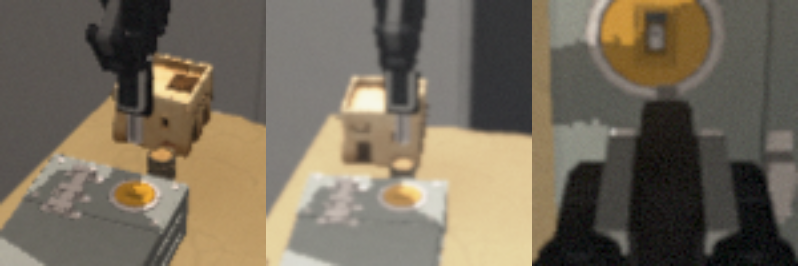

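The tiles show the key held upright above the lock in the scene and side views, and in the wrist view the lock face at tile (655,35) with the bow below it. Now I'll measure the lock centre and the key's offset in the hand.

Run:
```python
from h import *
o=bot.get_obs();T=np.array(o["eef_pos"])*1000
a=np.radians(8.3);R=np.array([[np.cos(a),-np.sin(a)],[np.sin(a),np.cos(a)]])
for n in("scene","side","wrist"):
    W=np.load(f"k_{n}.npz");im,P=W["im"],W["P"];c=bot.get_calibration(n)
    hsv=cv2.cvtColor(im,cv2.COLOR_RGB2HSV)
    x,y,z=[P[...,i]*1000 for i in range(3)]
    near=np.hypot(x-514,y+108)<35
    k=(near&(z>52)&(z<64)&(hsv[...,0]>14)&(hsv[...,0]<26)&(hsv[...,1]>120)).astype(np.uint8)
    cn=max(cv2.findContours(k,cv2.RETR_EXTERNAL,cv2.CHAIN_APPROX_NONE)[0],key=cv2.contourArea)
    hull=cv2.convexHull(cn)[:,0];p=onplane(n,c,cn[:,0],.060).astype(np.float32)
    print(n,"lock orange circle",cv2.minEnclosingCircle(p),cv2.fitEllipse(p))
    # keyway/funnel: dark in orange
    K=np.stack([x-T[0],y-T[1]],-1)@R
    for lo,hi in((108,128),(146,176)):
        k=(np.abs(K[...,0])<22)&(np.abs(K[...,1])<9)&(z>lo)&(z<hi)
        if n!="wrist" and k.sum()>5:
            v,u=np.nonzero(k);q=K[k]
            print("  key z",lo,hi,k.sum(),"kx",q[:,0].min().round(1),q[:,0].max().round(1),"mid-mean",q[:,0].mean().round(1),"ky",q[:,1].mean().round(1),"zmin",z[k].min().round(1))
```

```text
scene lock orange circle ((515.158935546875, -108.9867172241211), 16.4007625579834) ((515.1080932617188, -109.21076965332031), (30.109777450561523, 31.039533615112305), 145.9977569580078)
  key z 108 128 35 kx -6.3 4.3 mid-mean -1.1 ky 2.3 zmin 112.3
  key z 146 176 49 kx -14.1 12.5 mid-mean -11.8 ky 3.7 zmin 146.6
side lock orange circle ((514.07373046875, -106.64762878417969), 13.231149673461914) ((514.8081665039062, -105.586669921875), (21.462635040283203, 25.467845916748047), 59.015769958496094)
  key z 108 128 36 kx -6.0 5.1 mid-mean -0.6 ky 4.2 zmin 111.9
  key z 146 176 42 kx -14.6 13.1 mid-mean -5.3 ky 4.7 zmin 146.6
wrist lock orange circle ((515.1554565429688, -111.48851013183594), 16.409711837768555) ((515.176513671875, -111.25594329833984), (31.52396583557129, 31.66267204284668), 91.09481048583984)
```

Emit:
servo_tool --motion '[[[0,0.05,-0.045,-0.5,0],[0,0,0,-0.5,0],[0,0,0,-0.15,0],[0,0,0,0,0],[0,0,0,0,0]]]'

```text
t: 16.85
eef_pos: [0.5164, -0.1103, 0.1259]
tool_rot: [0.0, -0.072, 0.997, -0.0]
contact_force: [-0.8, -0.3, -0.7]
gripper_width: 0.099
grasp_force: 78.4
```

Emit:
servo_tool --motion '[[[0,0,0,-0.05,0],[0,0,0,-0.05,0],[0,0,0,-0.05,0],[0,0,0,-0.05,0],[0,0,0,0,0]]]'

```text
t: 17.35
eef_pos: [0.5158, -0.1104, 0.1171]
tool_rot: [-0.0, -0.072, 0.997, 0.0]
contact_force: [0.5, -0.3, 0.3]
gripper_width: 0.099
grasp_force: 78.4
```

Already in the funnel without contact (tip below the face height). I'll continue down.

Emit:
servo_tool --motion '[[[0,0,0,-0.04,0],[0,0,0,-0.04,0],[0,0,0,-0.04,0],[0,0,0,0,0]]]'

```text
t: 17.75
eef_pos: [0.5158, -0.1105, 0.1122]
tool_rot: [-0.0, -0.072, 0.997, 0.0]
contact_force: [0.6, 0.2, -0.8]
gripper_width: 0.101
grasp_force: 78.5
```

Emit:
servo_tool --motion '[[[0,0,0,-0.03,0],[0,0,0,-0.03,0],[0,0,0,0,0]]]'

```text
t: 18.05
eef_pos: [0.5159, -0.1104, 0.1099]
tool_rot: [-0.0, -0.072, 0.997, 0.0]
contact_force: [-0.7, 0.7, -0.1]
gripper_width: 0.104
grasp_force: 78.5
```

Emit:
servo_tool --motion '[[[0,0,0,-0.03,0],[0,0,0,0,0]]]'

```text
t: 18.25
eef_pos: [0.5159, -0.1105, 0.1088]
tool_rot: [-0.0, -0.072, 0.997, 0.0]
contact_force: [0.9, -0.0, -0.8]
gripper_width: 0.102
grasp_force: 78.5
```

Emit:
servo_tool --motion '[[[0,0,0,-0.03,0],[0,0,0,-0.03,0],[0,0,0,0,0]]]'

```text
t: 18.55
eef_pos: [0.5164, -0.1106, 0.1074]
tool_rot: [0.0, -0.072, 0.997, 0.0]
contact_force: [-3.3, 0.5, 10.9]
gripper_width: 0.103
grasp_force: 80.4
```

Emit:
servo_tool --motion '[[[0,0.05,0.007,0,0],[0,-0.05,-0.007,-0.01,0],[0,0.05,0.007,0,0],[0,-0.05,-0.007,-0.01,0],[0,0.05,0.007,0,0],[0,-0.05,-0.007,-0.01,0],[0,0,0,0,0]]]'

```text
t: 19.25
eef_pos: [0.5157, -0.1105, 0.105]
tool_rot: [-0.0, -0.072, 0.997, 0.0]
contact_force: [-0.8, -0.7, -0.5]
gripper_width: 0.101
grasp_force: 78.7
```

Emit:
servo_tool --motion '[[[0,0.05,0.007,-0.02,0],[0,-0.05,-0.007,-0.02,0],[0,0.05,0.007,-0.02,0],[0,-0.05,-0.007,-0.02,0],[0,0,0,0,0]]]'

```text
t: 19.75
eef_pos: [0.5163, -0.1104, 0.102]
tool_rot: [0.0, -0.072, 0.997, -0.0]
contact_force: [-2.1, -0.7, 0.1]
gripper_width: 0.104
grasp_force: 78.6
```

Emit:
servo_tool --motion '[[[0,0.05,0.007,-0.02,0],[0,-0.05,-0.007,-0.02,0],[0,0.05,0.007,-0.02,0],[0,-0.05,-0.007,-0.01,0],[0,0,0,0,0]]]'

```text
t: 20.25
eef_pos: [0.5164, -0.1108, 0.0998]
tool_rot: [0.0, -0.072, 0.997, -0.0]
contact_force: [-3.8, -1.4, 4.6]
gripper_width: 0.098
grasp_force: 79.4
```

Emit:
servo_tool --motion '[[[0,0.05,0.007,0,0],[0,-0.05,-0.007,-0.01,0],[0,0.05,0.007,0,0],[0,-0.05,-0.007,-0.01,0],[0,0.05,0.007,-0.01,0],[0,-0.05,-0.007,-0.01,0],[0,0,0,0,0]]]'

```text
t: 20.95
eef_pos: [0.5164, -0.1105, 0.0984]
tool_rot: [0.0, -0.072, 0.997, 0.0]
contact_force: [-4.7, 0.4, 7.1]
gripper_width: 0.099
grasp_force: 79.8
```

Emit:
servo_tool --motion '[[[0,0.06,0.008,0,0],[0,-0.06,-0.008,-0.01,0],[0,0.06,0.008,0,0],[0,-0.06,-0.008,-0.01,0],[0,0.06,0.008,0,0],[0,-0.06,-0.008,-0.01,0],[0,0,0,0,0]]]'

```text
t: 21.65
eef_pos: [0.516, -0.1106, 0.0965]
tool_rot: [0.0, -0.072, 0.997, -0.0]
contact_force: [-3.2, -1.4, 1.2]
gripper_width: 0.098
grasp_force: 78.5
```

Past the second pin. About 6–7 mm remain to home, so I'll keep wiggling lightly on the way down.

Emit:
servo_tool --motion '[[[0,0.05,0.007,-0.02,0],[0,-0.05,-0.007,-0.02,0],[0,0.05,0.007,-0.02,0],[0,-0.05,-0.007,-0.02,0],[0,0,0,0,0]]]'

```text
t: 22.15
eef_pos: [0.5163, -0.1103, 0.0932]
tool_rot: [0.0, -0.072, 0.997, 0.0]
contact_force: [-2.3, -0.5, -1.4]
gripper_width: 0.1
grasp_force: 78.5
```

Emit:
servo_tool --motion '[[[0,0.04,0.006,-0.02,0],[0,-0.04,-0.006,-0.02,0],[0,0,0,-0.01,0],[0,0,0,0,0]]]'

```text
t: 22.55
eef_pos: [0.5163, -0.1104, 0.0914]
tool_rot: [0.0, -0.072, 0.997, 0.0]
contact_force: [-3.2, -0.4, -0.3]
gripper_width: 0.098
grasp_force: 78.6
```

Emit:
servo_tool --motion '[[[0,0,0,-0.02,0],[0,0,0,-0.02,0],[0,0,0,0,0]]]'

```text
t: 22.85
eef_pos: [0.5163, -0.1105, 0.0898]
tool_rot: [0.0, -0.072, 0.997, -0.0]
contact_force: [-2.5, -0.4, 2.1]
gripper_width: 0.104
grasp_force: 79.0
```

Emit:
servo_tool --motion '[[[0,0,0,-0.02,0],[0,0,0,0,0]]]'

```text
t: 23.05
eef_pos: [0.5163, -0.1106, 0.0897]
tool_rot: [0.0, -0.072, 0.997, 0.0]
contact_force: [-5.4, 1.0, 9.7]
gripper_width: 0.1
grasp_force: 80.2
```

Fully home: it stops at 0.0897, where I expected the shoulder to meet the face. Now the clockwise turn.

Emit:
servo_tool --motion '[[[0,-0.005,0,0.01,-0.4],[0,-0.002,-0.002,0,-0.7],[0,-0.002,-0.002,0,-0.7],[0,-0.002,-0.002,0,-0.7],[0,-0.002,-0.002,0,-0.7],[0,-0.002,-0.002,0,-0.7],[0,-0.002,-0.002,0,-0.7],[0,0,0,0,0]]]'

```text
t: 23.85
eef_pos: [0.5161, -0.1107, 0.0898]
tool_rot: [0.001, 0.203, 0.979, 0.0]
contact_force: [-3.0, 1.3, 4.7]
gripper_width: 0.102
grasp_force: 79.4
```

```bash
cat > st.py <<'E'
from h import *
o=bot.get_obs(); print({k:np.round(o[k],4).tolist() for k in ("t","q","eef_pos","contact_force","torque")})
w=o["tool_rot"];print("closing",(2*np.degrees(np.arctan2(w[2],w[1]))-90)%360)
E
python3 st.py
```

```text
{'t': 23.85, 'q': [-0.2507, 0.4948, 0.4358, 2.0616, -0.3372, 0.6515, 1.5709], 'eef_pos': [0.5161, -0.1107, 0.0898], 'contact_force': [-3.0192, 1.3108, 4.7334], 'torque': [0.1512, 0.6883, -0.0182]}
closing 66.52221794956696
```

Emit:
servo_tool --motion '[[[0,-0.002,-0.002,0,-0.7],[0,-0.002,-0.002,0,-0.7],[0,-0.002,-0.002,0,-0.7],[0,-0.002,-0.002,0,-0.7],[0,-0.002,-0.002,0,-0.7],[0,-0.002,-0.002,0,-0.7],[0,-0.002,-0.002,0,-0.7],[0,0,-0.002,0,-0.7],[0,0,-0.002,0,-0.7],[0,0,-0.002,0,-0.7],[0,0,-0.002,0,-0.7],[0,0,0,0,-0.7],[0,0,0,0,0]]]'

```text
t: 25.15
eef_pos: [0.5155, -0.1113, 0.0898]
tool_rot: [0.0, 0.651, 0.759, 0.0]
contact_force: [-2.8, 2.2, 6.1]
gripper_width: 0.103
grasp_force: 79.8
```

```bash
python3 st.py
```

```text
{'t': 25.15, 'q': [-0.4464, 0.564, 0.7054, 2.074, -0.5686, 0.7006, 0.7852], 'eef_pos': [0.5155, -0.1113, 0.0898], 'contact_force': [-2.8405, 2.2033, 6.106], 'torque': [0.3515, 0.7407, 0.1064]}
closing 8.813240368768291
```

Emit:
servo_tool --motion '[[[0,0,0,0,-0.5],[0,0,0,0,-0.5],[0,0,0,0,0],[0,0,0,0,0]]]'

```text
t: 25.55
eef_pos: [0.5155, -0.1113, 0.0898]
tool_rot: [0.0, 0.694, 0.72, 0.001]
contact_force: [-3.8, 2.3, 6.7]
gripper_width: 0.104
grasp_force: 79.8
```

```bash
python3 st.py
python3 - <<'E'
from h import *
im,d,P=cloud("scene");np.savez("end.npz",im=im,P=P)
im2,_,_=cloud("wrist")
cv2.imwrite("pics/end.png",np.hstack([cv2.resize(im[100:250,230:380],(400,400),interpolation=cv2.INTER_CUBIC),cv2.resize(im2[80:330,200:450],(400,400),interpolation=cv2.INTER_CUBIC)])[...,::-1])
E
```

```text
{'t': 25.55, 'q': [-0.4675, 0.5752, 0.7363, 2.0753, -0.5966, 0.7094, 0.6941], 'eef_pos': [0.5155, -0.1113, 0.0898], 'contact_force': [-3.7722, 2.2559, 6.6538], 'torque': [0.4006, 0.7491, 0.0957]}
closing 2.0638738742435834
```

View pics/end.png

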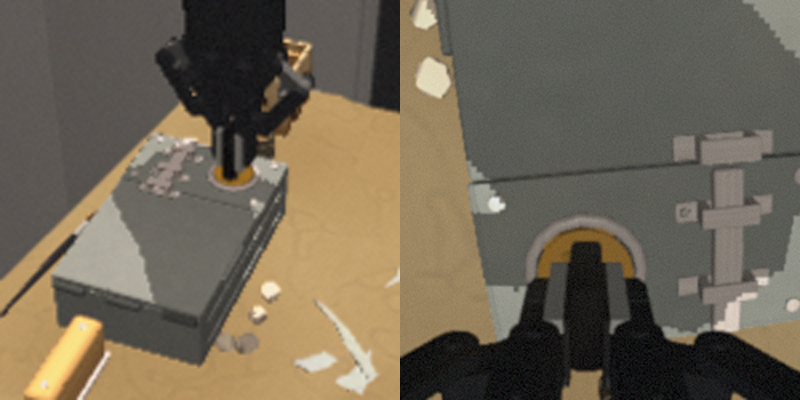

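The bolt tip at (728,170) has drawn clear of the staple at (730,150), the lid is clean, and the chips are on the table. I'll add a small extra turn for margin, then hand in.

Emit:
servo_tool --motion '[[[0,0,0,0,-0.3],[0,0,0,0,0],[0,0,0,0,0]]]'

```text
t: 25.95
eef_pos: [0.5155, -0.1114, 0.0898]
tool_rot: [0.0, 0.707, 0.707, 0.001]
contact_force: [-3.7, 1.8, 6.8]
gripper_width: 0.1
grasp_force: 79.7
```

```bash
python3 st.py; python3 -c "
from station import bot
print(bot.hand_in())"
```

```text
{'t': 25.95, 'q': [-0.4738, 0.5787, 0.7456, 2.0757, -0.6051, 0.7123, 0.6663], 'eef_pos': [0.5155, -0.1114, 0.0898], 'contact_force': [-3.6683, 1.835, 6.8324], 'torque': [0.4282, 0.8033, 0.1067]}
closing 0.00441456428357867
the job is handed in; nothing more can be done
None
```

I handed the job in at about 26 s of the 72: all four chips are on the table, the scraper is set down beside the box, and the key is fully home and held turned about a quarter clockwise, with the bolt looking clear of the staple in the last picture.

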